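# Load the bone dryer

## Robot

A 6-joint arm with a two-finger parallel gripper is mounted at the origin on the work surface. World frame = base frame: x ahead of the robot, y to its left, z up, the work surface at z = 0. Lengths are in mm, angles in rad, forces in N, time in s.
With the tool pointing down it reaches from about 350 to 975 mm from the base axis. Payload 7.1 kg.
Tool frame: the origin (TCP) lies on the front face of the gripper's body, between the roots of the fingers; the fingertips stand 80 mm ahead of it and the grasp point (between the pads) lies 61 mm ahead of it (env.tips_ahead is the distance from the TCP to the fingertips, in mm); z points along the fingers, y is the direction in which the jaws open and shut (so a half turn about z gives the same grasp; the last joint's range is limited). The gripper opens to 88 mm and grips with 3 to 60 N. Pads are 20 mm wide; open, the fingers measure 115 mm over their backs; the gripper's body (75 mm by 178 mm) begins 61 mm behind the grasp point.
Start: joints at [-1.354, 0.423, 1.63, -0, 1.089, -0.019], TCP at [146.032, -607.684, 302.675] pointing down, gripper open.
Joint ranges: [-3, 3], [-0.9, 2.11], [0.09, 2.58], [-1.31, 4.45], [0.11, 2.69], [-2.54, 2.54]. Speed limits (rad/s): [2.39, 2.39, 3.01, 3.14, 3.14, 3.14].

## Interface

Orientations are given as a unit quaternion [x, y, z, w].
In Python, from station import env, set_gripper, viewer, workorder gives the robot as it stands. Calls block until the motion is done:
- env.reach(position, orientation): joint-space move of the TCP to a pose.
- env.move_l(position, rot=None, rate=150, f_stop=None): straight line of the TCP; rot=None keeps the orientation; rate is the mean speed in mm/s. With f_stop (N) it stops when the force on the tool has changed by that much, and returns True; else False.
- env.move_joints(angles): joint-space move.
- set_gripper(opening): finger opening in mm; the grip force is fixed at half the most; returns when the fingers have stopped.
- env.hold(seconds).
- env.ik(position, orientation): joint angles nearest the present ones, or None.
- env.read_state(): the state.
- viewer.camera(name): name is "scene" or "top"; returns the picture (480x640x3 uint8, blue, green, red); there is no depth.
- viewer.camera_params(name): a dict with "fx", "fy", "cx", "cy" (pixels), "pose" (4x4, takes a point from camera to world coordinates). Camera axes: x right, y up, looking along -z (the intrinsics and any distortion apply to the point x, -y, -z); pixel columns grow to the right and rows downward; lengths in mm; the calibration is good to about 2 mm. A picture is of the moment at which its call begins. camera_params takes no time and is no camera call.
A pose or a line that the arm cannot do raises env.IKError and nothing moves.
- workorder.sign_off(): hands the job in, once; it reports no verdict.
The state is a dict: "time_s": time; "qpos": joint angles; "dq": joint speeds; "tau": joint torques, N m; "tool_pos": TCP position; "orientation": TCP orientation; "force": force on the tool from outside, world axes, zero at the start; "wrist_torque": the same for the moment, N m; "width": finger opening in mm.
Only numpy, scipy, OpenCV 4.12 (cv2) and the standard library are available. Lean on these libraries where they do the work, as an engineer would, in place of code of your own. Each camera call takes 0.05 s, during which the arm holds its last target. There are 200 camera calls.

## Task

Dry the washed bones: swing the drying chest's safety catch fully aside, lift the lid all the way up by its handle, and lay every long bone from the tray on the chest floor in a single layer. Then shut the lid fully, swing the catch back straight over it, and only then log the batch: swing the counter's sprung lever to its stop and let it spring back. Leave the brush, the bottle and the skull where they are.

Things in the scene. Friction and masses are not known exactly. Their poses are not given: they have to be found in the camera images.
- chest: Benchtop drying chest, fixed: an open-topped box, 186 (x) x 286 (y) x 80 mm high without its lid, walls 8 mm. Origin at the centre of its underside, z up, front (-x at yaw 0) towards the robot. Its inner floor is 30 mm above the origin, its inside 170 x 270 mm, its rim at 80 mm. At the front wall, outside, stands a 20 mm thick post at x -105, y +95 mm that carries the catch.
- lid (a joint): Angle of the chest's flat metal lid (12 mm thick, 0.4 kg, top face 92 mm above the chest's origin): 0 shut, grows as the front edge rises, 1.65 rad at its stop, just past upright. Its hinge is stiff: it stays at any angle where it is left, and takes about 4 to 5 N at the handle to raise. The engaged catch blocks it.
- lid_handle (a point): Middle of the lid's handle, a round steel bar 12 mm thick and 110 mm long along the chest's y, standing 42 mm out in front of the lid's front edge in the plane of the lid on two end brackets (90 mm apart, inside). Open space above and below, so it can be pinched from above at any lid angle, with the bar turning between the fingers.
- lid_hinge (a point): Middle of the lid's hinge line, at the far (+x) rim: x +93, z +86 mm from the chest's origin; the hinge runs along the chest's y and the handle moves on an arc of radius 228 mm about it.
- catch (a joint): Angle of the safety catch, a flat steel arm on an upright pivot at the front of the chest: 0 = engaged, arm pointing straight back (chest +x) over the lid; grows as it swings counter-clockwise seen from above; 1.6 rad at its stop = arm pointing left (chest +y), clear of the lid. It starts within 0.1 rad of engaged and stays where it is left; about 1 N moves it.
- catch_knob (a point): Middle of the catch's upright black knob, 18 mm thick, 40 mm tall, 50 mm from the pivot; this point is 20 mm below its top and 20 mm above the arm, 121 mm above the chest's origin.
- catch_pivot (a point): On the catch's pivot axis, level with catch_knob: x -105, y +95 mm from the chest's origin.
- tray: Shallow lime plastic tray, fixed, 270 (x) x 170 (y) mm, 16 mm high, rim and floor 5 mm thick; origin at the centre of its underside. The bones start lying in it.
- counter: Grey batch counter, fixed: a box 100 x 100 mm, 58 mm high, on a thin plate, with number wheels in its front. Origin below the lever's pivot, at the underside.
- lever (a joint): Angle of the counter's sprung lever, level, on an upright pivot: 0 at rest, 1.2 rad at its stop, growing clockwise seen from above. In the counter's frame the arm points along (-cos 0.6, -sin 0.6), front right, at rest and (-cos 0.6, +sin 0.6), front left, at the stop. Its spring always pulls it back to 0: 1 N at the knob at rest, 4 N at the stop.
- lever_knob (a point): Middle of the lever's upright black knob, 18 mm thick, 34 mm tall, 60 mm from the pivot; this point is 16 mm below its top and 18 mm above the lever arm.
- lever_pivot (a point): On the lever's pivot axis, level with lever_knob, 88 mm above the counter's origin.
- brush: Cleaning brush, 160 mm long, lying on the bench in front; not part of the job. Origin under its middle.
- bottle: White plastic bottle, 60 mm thick, 140 mm tall, at the back; not part of the job. Origin at the centre of its underside.
- skullcap: Brown dome of a skull, 120 mm across, 62 mm high, at the back; not part of the job. Origin at the centre of its underside.
- bone1: Brown long bone, 110 mm long: a round shaft 18 mm thick with a knuckle 38 mm wide and 24 mm high at each end, about 0.1 kg. Origin in the middle of the shaft, x along the bone; lying on a surface, it is 12 mm above it. May be absent.
- bone2: Brown long bone, 120 mm long: a round shaft 18 mm thick with a knuckle 38 mm wide and 24 mm high at each end, about 0.1 kg. Origin in the middle of the shaft, x along the bone; lying on a surface, it is 12 mm above it. May be absent.
- bone3: Brown long bone, 130 mm long: a round shaft 18 mm thick with a knuckle 38 mm wide and 24 mm high at each end, about 0.1 kg. Origin in the middle of the shaft, x along the bone; lying on a surface, it is 12 mm above it. May be absent.
- bone4: Brown long bone, 140 mm long: a round shaft 18 mm thick with a knuckle 38 mm wide and 24 mm high at each end, about 0.1 kg. Origin in the middle of the shaft, x along the bone; lying on a surface, it is 12 mm above it. May be absent.
Mind the look-alikes: they are no part of the job. Of the things that look like the counter, take the one that is nearest to the robot's base at the start.

How it is judged (in metres and radians):
On the way, in this order (a step that is already met when the one before it is completed fails the run):
1. the catch is swung aside with the lid still shut (value of joint catch above 1.2 rad and value of joint lid below 0.05 rad), for 0.2 s.
2. the lid is open (value of joint lid above 1.3 rad), for 0.2 s.
3. every bone lies on the chest floor (x of bone1 in the frame of chest between -0.08 and 0.08 m and y of bone1 in the frame of chest between -0.13 and 0.13 m and z of bone1 in the frame of chest between 0.03 and 0.052 m and x of bone2 in the frame of chest between -0.08 and 0.08 m and y of bone2 in the frame of chest between -0.13 and 0.13 m and z of bone2 in the frame of chest between 0.03 and 0.052 m and x of bone3 in the frame of chest between -0.08 and 0.08 m and y of bone3 in the frame of chest between -0.13 and 0.13 m and z of bone3 in the frame of chest between 0.03 and 0.052 m and x of bone4 in the frame of chest between -0.08 and 0.08 m and y of bone4 in the frame of chest between -0.13 and 0.13 m and z of bone4 in the frame of chest between 0.03 and 0.052 m), for 0.2 s.
4. the lid is shut over the bones (all of step 3 and value of joint lid below 0.05 rad), for 0.2 s.
5. the catch is back over the lid (value of joint catch below 0.25 rad and value of joint lid below 0.05 rad), for 0.2 s.
6. the counter's lever is swung to its stop (value of joint lever above 1.1 rad), for 0.1 s.
At the end, for the whole second after the job is handed in: Every bone lies on the chest floor (origin inside the walls, less than 52 mm above the chest's origin, so none on top of another) at rest, the lid is shut (under 0.05 rad), the catch is over it (under 0.25 rad) and the lever has sprung back (under 0.08 rad) (all of step 3 and all of step 5 and value of joint lever below 0.08 rad and linear speed of each of bone1, bone2, bone3, bone4 below 0.03 m/s); the robot touches nothing.
It fails at once if the lid is forced up under the engaged catch (value of joint lid above 0.06 rad and value of joint catch below 0.4 rad).
It fails at once if the counter's lever is worked while the lid is up or the catch is aside (value of joint lever above 0.6 rad and (value of joint lid above 0.08 rad or value of joint catch above 0.5 rad)).
It fails at once if the brush is disturbed (moved over 30 mm) (distance of brush from where it was at the start of the episode above 0.03 m).
It fails at once if the bottle is disturbed (moved over 30 mm) (distance of bottle from where it was at the start of the episode above 0.03 m).
It fails at once if the skullcap is disturbed (moved over 30 mm) (distance of skullcap from where it was at the start of the episode above 0.03 m).
Of bone1, bone2, bone3, bone4 only 2 to 4 are there at a start; the rules pass over those that are not, and their reading is None.
At some moment in a run one of bone1, bone2, bone3, bone4 may be knocked a few centimetres aside while the robot is not near it.
It also fails if it takes over 210 s, if anything falls off the work surface, if the arm or the gripper's body presses on something with over 40 N, if the wrist force passes 120 N, or if a joint passes its speed limit or range.

## Working session

There is one attempt and no reset: what is moved stays moved. The work goes in short steps, each a Python script; the robot and the scene stay as the last script left them, time stands still between calls to the robot, and variables do not carry over. Pictures are saved under pics/ and viewed, about 12 in all and at most 16, crops included, and the job is handed in when it is done.

```bash
ls; mkdir -p pics; python3 - <<'E'
from station import env,viewer
import cv2
for n in("scene","top"):
    cv2.imwrite(f"pics/{n}0.png",viewer.camera(n)); p=viewer.camera_params(n); print(n,p)
s=env.read_state();print(s)
E
```

```text
pics
scene {'fx': 455.2472760032454, 'fy': 455.2472760032454, 'cx': 332.45100796501134, 'cy': 242.1154066570708, 'pose': array([[ 8.47316351e-01, -2.97530604e-01,  4.39921062e-01,
         1.12814963e+03],
       [ 5.31078538e-01,  4.79756395e-01, -6.98419207e-01,
        -7.23102237e+02],
       [-3.25385446e-03,  8.25414648e-01,  5.64517556e-01,
         7.78021621e+02],
       [ 0.00000000e+00,  0.00000000e+00,  0.00000000e+00,
         1.00000000e+00]])}
top {'fx': 500.3491785212248, 'fy': 500.3491785212248, 'cx': 318.8131545445634, 'cy': 241.37391862062125, 'pose': array([[ 2.80704394e-02,  9.80175253e-01, -1.96133944e-01,
         3.16987034e+02],
       [-9.99399924e-01,  3.15025798e-02,  1.44006387e-02,
         1.32612841e+02],
       [ 2.02938750e-02,  1.95612017e-01,  9.80471365e-01,
         1.39932105e+03],
       [ 0.00000000e+00,  0.00000000e+00,  0.00000000e+00,
         1.00000000e+00]])}
{'time_s': 0.1, 'qpos': array([-1.35398899e+00,  4.23736857e-01,  1.63062597e+00, -1.00472799e-05,
        1.08860751e+00, -1.89975865e-02]), 'dq': array([ 1.13924846e-03, -2.32842874e-03, -3.34651697e-04, -2.25359075e-03,
       -1.67842492e-05,  1.21968184e-03]), 'tau': array([-1.05587391e-03, -5.45616531e+01, -2.74324554e+01,  6.44798228e-02,
        1.87338487e-02, -3.65630308e-05]), 'tool_pos': array([ 145.95369619, -607.3039066 ,  301.99170056]), 'orientation': array([ 9.93057042e-01,  1.17631782e-01, -7.24461596e-05, -6.85034643e-04]), 'force': array([0.75120631, 0.07054048, 0.5694589 ]), 'wrist_torque': array([-0.05207931,  0.03039863,  0.01920763]), 'width': 87.41884175629079}
```

View pics/scene0.png

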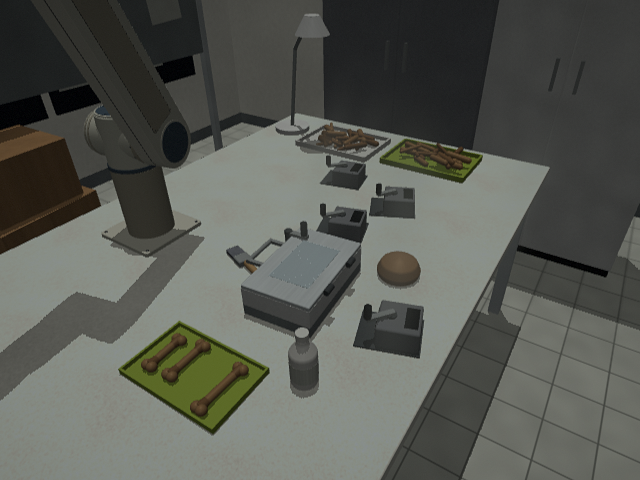

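View pics/top0.png

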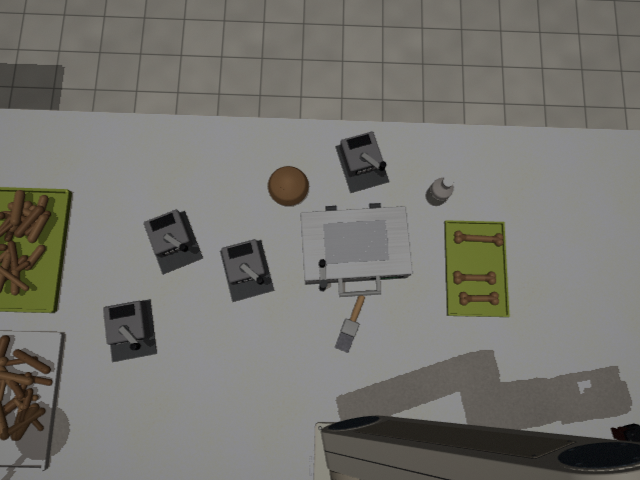

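The top view (up is +x, left is +y) shows the shut chest at (356,243), the catch at (323,275) and the handle at (360,288). The lime tray at (476,270) holds 3 bones, and the brush is at (350,325). Four counter-like boxes stand at (363,160), (246,268), (172,240) and (130,328).

```bash
cat > h.py <<'E'
import numpy as np, cv2
from station import env,set_gripper,viewer,workorder
from scipy.spatial.transform import Rotation as R
def ray(n,u,v):
    p=viewer.camera_params(n);T=p["pose"]
    return T[:3,3],T[:3,:3]@np.array([(u-p["cx"])/p["fx"],-(v-p["cy"])/p["fy"],-1])
def px2w(n,u,v,z):
    o,d=ray(n,u,v);return o+d*(z-o[2])/d[2]
def w2px(n,P):
    p=viewer.camera_params(n);T=p["pose"];c=T[:3,:3].T@(np.asarray(P,float)-T[:3,3])
    return np.array([p["cx"]+p["fx"]*c[0]/-c[2],p["cy"]-p["fy"]*c[1]/-c[2]])
E
python3 - <<'E'
from h import *
np.set_printoptions(precision=1,suppress=True)
for nm,u,v,z in [("cA knob",382,166,88),("cB",261,280,88),("cC",184,247,88),("cD",135,346,88),
 ("lidTL",302,212,92),("lidTR",406,207,92),("lidBL",304,283,92),("lidBR",411,278,92),("handleL",341,294,86),("handleR",380,291,86),("knob",323,262,141),("pivot",323,289,121),
 ("trTL",446,222,16),("trTR",504,222,16),("trBL",447,317,16),("trBR",508,316,16),
 ("b1a",460,238,17),("b1b",498,240,17),("b2a",460,277,17),("b2b",491,278,17),("b3a",465,298,17),("b3b",494,298,17),("brush1",361,297,10),("brush2",345,348,10),("skull",288,186,30),("bottle",441,192,60)]:
    print(nm,px2w("top",u,v,z))
t=viewer.camera("top")
c=cv2.resize(t[200:310,290:420],(780,660)[:2]);cv2.imwrite("pics/chest.png",cv2.resize(t[195:320,280:420],(672,600),interpolation=cv2.INTER_CUBIC))
k=[cv2.resize(t[a:a+80,b:b+80],(280,280),interpolation=cv2.INTER_CUBIC) for a,b in((120,325),(225,210),(200,135),(290,90))]
cv2.imwrite("pics/cnt.png",np.vstack([np.hstack(k[:2]),np.hstack(k[2:])]))
cv2.imwrite("pics/tray.png",cv2.resize(t[210:330,430:530],(500,600),interpolation=cv2.INTER_CUBIC))
E
```

```text
cA knob [797.2 -55.2  88. ]
cB [471.  262.2  88. ]
cC [552.6 470.4  88. ]
cD [292.6 573.8  88. ]
lidTL [657.7 161.   92. ]
lidTR [ 681.1 -120.3   92. ]
lidBL [466.1 149.1  92. ]
lidBR [ 487.9 -132.3   92. ]
handleL [440.8  51.2  86. ]
handleR [451.8 -51.4  86. ]
knob [515.5 102.  141. ]
pivot [448.9  99.6 121. ]
trTL [ 661.8 -249.4   16. ]
trTR [ 667.3 -416.3   16. ]
trBL [ 392.9 -246.2   16. ]
trBR [ 400.6 -415.5   16. ]
b1a [ 616.1 -288.    17. ]
b1b [ 613.8 -396.4   17. ]
b2a [ 504.7 -284.9   17. ]
b2b [ 504.6 -372.1   17. ]
b3a [ 446.5 -297.3   17. ]
b3b [ 448.9 -378.2   17. ]
brush1 [441.3  -9.3  10. ]
brush2 [301.6  32.7  10. ]
skull [749.  204.8  30. ]
bottle [ 736.8 -225.    60. ]
```

View pics/chest.png

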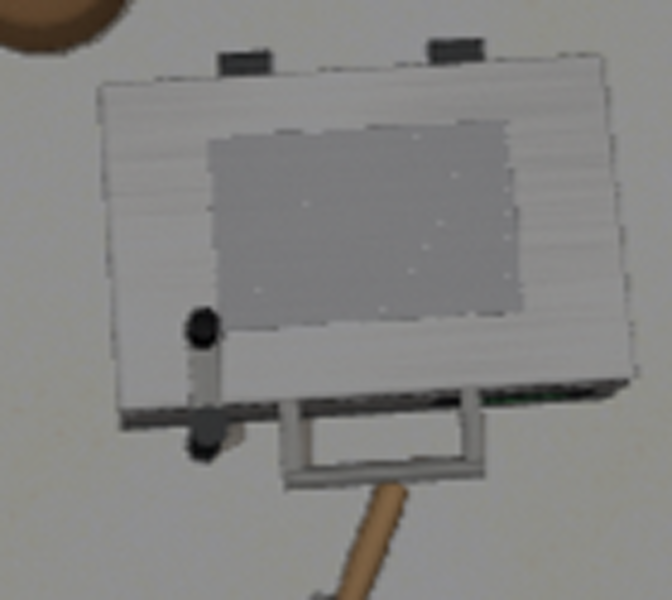

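View pics/cnt.png

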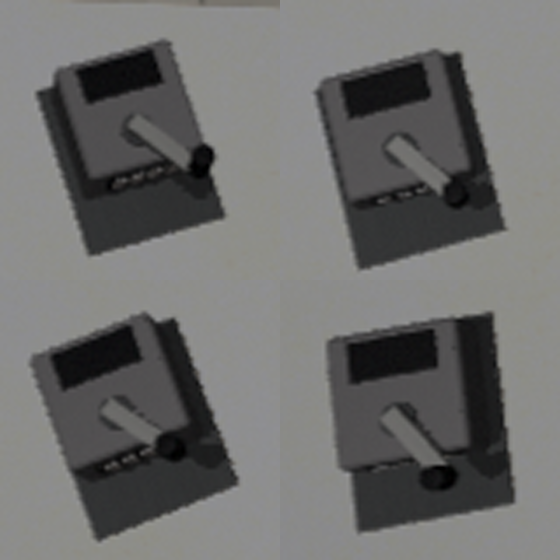

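View pics/tray.png

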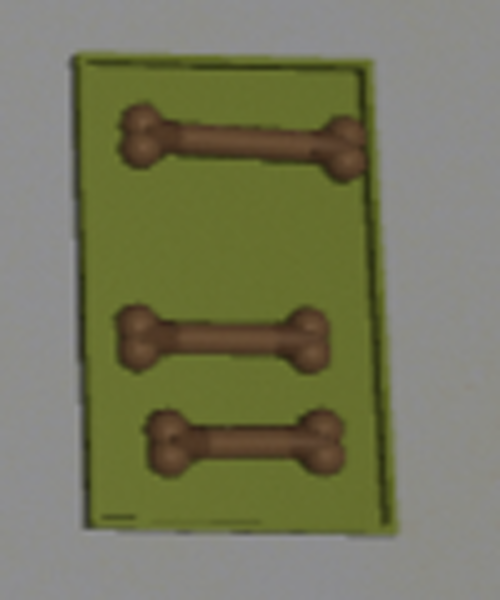

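Counter candidates by knob position: A (382,166) is 799 mm from the base, B (261,280) 539 mm, C (184,247) 725 mm and D (135,346) 644 mm. B is the nearest, so B it is; the crop confirms it is a proper counter with number wheels and a lever at rest, front right. The tray holds three bones, all lying roughly along y, and the chest is yawed by about 0.08. Next I fit the poses.

```bash
cat >> h.py <<'E'
def fit(obs,x0):
    from scipy.optimize import least_squares
    def W(x,p): c,s=np.cos(x[2]),np.sin(x[2]); return [x[0]+c*p[0]-s*p[1],x[1]+s*p[0]+c*p[1],p[2]]
    f=lambda x:np.concatenate([w2px(n,W(x,p))-np.array(uv) for n,uv,p in obs])
    r=least_squares(f,x0,x_scale=[100,100,1],loss="soft_l1");return r.x,f(r.x).reshape(-1,2)
def bones(box,img=None):
    """brown blobs in top view in box (u0,v0,u1,v1): centre, angle, length px"""
    t=viewer.camera("top") if img is None else img
    h=cv2.cvtColor(t,cv2.COLOR_BGR2HSV);m=cv2.inRange(h,(3,80,40),(19,255,255))
    k=np.zeros_like(m);u0,v0,u1,v1=box;k[v0:v1,u0:u1]=m[v0:v1,u0:u1]
    out=[]
    for c in cv2.findContours(k,cv2.RETR_EXTERNAL,cv2.CHAIN_APPROX_NONE)[0]:
        if cv2.contourArea(c)>120: out.append((cv2.minAreaRect(c),cv2.contourArea(c)))
    return out,t
def bone_w(r,z):
    (c,wh,a)=r[0]; b=cv2.boxPoints(r[0]); L=np.array([px2w("top",*p,z) for p in b])
    e=[L[1]-L[0],L[2]-L[1]]; d=max(e,key=np.linalg.norm); w=min(e,key=np.linalg.norm)
    return L.mean(0)[:2],np.arctan2(d[1],d[0])%np.pi,np.linalg.norm(d),np.linalg.norm(w)
E
python3 - <<'E'
from h import *
np.set_printoptions(precision=3,suppress=True)
o=[("top",(300.4,212.9),(93,143,92)),("top",(405.4,206.9),(93,-143,92)),("top",(304.6,280.6),(-93,143,92)),("top",(411.7,273.9),(-93,-143,92)),("top",(360.2,293.6),(-135,0,92))]
x,r=fit(o,[573,14,.08]);print(x,r.tolist())
c,s=np.cos(x[2]),np.sin(x[2])
pv=x[:2]+np.array([c*-105-s*95,s*-105+c*95])
kn=px2w("top",322.3,263.3,139)[:2];d=kn-pv
print("pivot",pv,"knob",kn,np.linalg.norm(d),"ang",np.arctan2(d[1],d[0])-x[2])
for n,p in (("pv",(-105,95,121)),("handle",(-135,0,86))):
  print(n,w2px("scene",[*(x[:2]+[c*p[0]-s*p[1],s*p[0]+c*p[1]]),p[2]]))
a,b=px2w("top",232.3,301.6,2)[:2],px2w("top",274.3,290.7,2)[:2];print("yaw B",np.arctan2(-(b-a)[0]*-1,-(b-a)[1]),np.linalg.norm(a-b))
k=px2w("top",260.6,278.7,103)[:2];p=px2w("top",242.9,267.3,68)[:2];print("lev",k,p,np.linalg.norm(k-p),np.arctan2(*(k-p)[::-1]))
bs,t=bones((430,200,530,340))
for q in bs: print(q,bone_w(q,17))
E
```

```text
[577.079  14.695   0.093] [[-0.19424234714063005, -0.4525288583690781], [0.12365641039070852, -0.5951241195486148], [-0.2691111118713252, 0.4951491199342968], [0.7951707596708388, 0.39964454406879213], [-0.29763871978980205, 0.033773088089844805]]
pivot [463.668  99.477] knob [512.46  103.624] 48.9684497709044 ang -0.008707358600391166
pv [286.83  223.715]
handle [258.988 249.459]
yaw B 0.2853843264802294 119.6447163089231
lev [472.618 261.962] [506.012 314.282] 62.06898908993821 -2.138865787563201
(((479.0, 298.0), (12.0, 38.0), 90.0), 261.5) (array([ 447.738, -336.372]), np.float64(1.600832180370966), np.float64(106.35446377716806), np.float64(33.301039257275114))
(((474.5, 277.0), (12.0, 41.0), 90.0), 264.5) (array([ 506.001, -325.765]), np.float64(1.6016901660404288), np.float64(115.67039171498085), np.float64(33.85019286789904))
(((478.4619140625, 238.0330047607422), (47.664276123046875, 11.257034301757812), 4.085616588592529), 295.0) (array([ 617.785, -340.754]), np.float64(1.5304807383216805), np.float64(135.97142674392575), np.float64(32.84154798468831))
```

```bash
cat >> h.py <<'E'
C=np.array([577.1,14.7]);YAW=0.093
def cw(x,y):
    c,s=np.cos(YAW),np.sin(YAW);return C+[c*x-s*y,s*x+c*y]
def q(phi): return (R.from_euler("z",phi)*R.from_euler("x",np.pi)).as_quat()
def P(xy,gz): return np.array([xy[0],xy[1],gz+61.])   # gz: height of grasp point
def st(msg=""):
    s=env.read_state();print(msg,"t=%.1f"%s["time_s"],"tcp",s["tool_pos"].round(1),"F",s["force"].round(1),"w %.1f"%s["width"],"q6 %.2f"%s["qpos"][5])
    return s
PV=cw(-105,95)
def catch(th,gz=126,r=50): return P(PV+r*np.array([np.cos(YAW+th),np.sin(YAW+th)]),gz)
def snap(name,n="top",box=None,size=None):
    t=viewer.camera(n)
    if box: t=t[box[1]:box[3],box[0]:box[2]]
    if size: t=cv2.resize(t,size,interpolation=cv2.INTER_CUBIC)
    cv2.imwrite("pics/"+name,t)
E
python3 - <<'E'
from h import *
env.reach(catch(0,210),q(YAW));st("above")
env.move_l(catch(0),rate=120);set_gripper(23);st("caged")
for th in np.arange(.2,1.61,.2):
    if env.move_l(catch(th),q(YAW+th),rate=30,f_stop=25): print("stop at",th);break
st("swung");set_gripper(60)
env.move_l(catch(th,210),rate=150)
h0=P(cw(-135,0),170)
env.reach(h0,q(YAW+np.pi/2));set_gripper(44);st("over handle")
snap("a1.png","scene",(200,160,400,310),(800,600))
E
```

```text
above t=3.0 tcp [513.7 103.6 271. ] F [0.1 0.3 0.2] w 88.4 q6 1.66
caged t=5.0 tcp [513.5 104.2 187. ] F [-0.1 -0.7 -0.4] w 23.0 q6 1.66
swung t=8.8 tcp [458.  149.2 187.1] F [2.2 0.  0.8] w 22.8 q6 0.17
over handle t=11.4 tcp [442.8   2.6 231.1] F [-0.  -0.2 -0.7] w 43.9 q6 -0.11
```

View pics/a1.png

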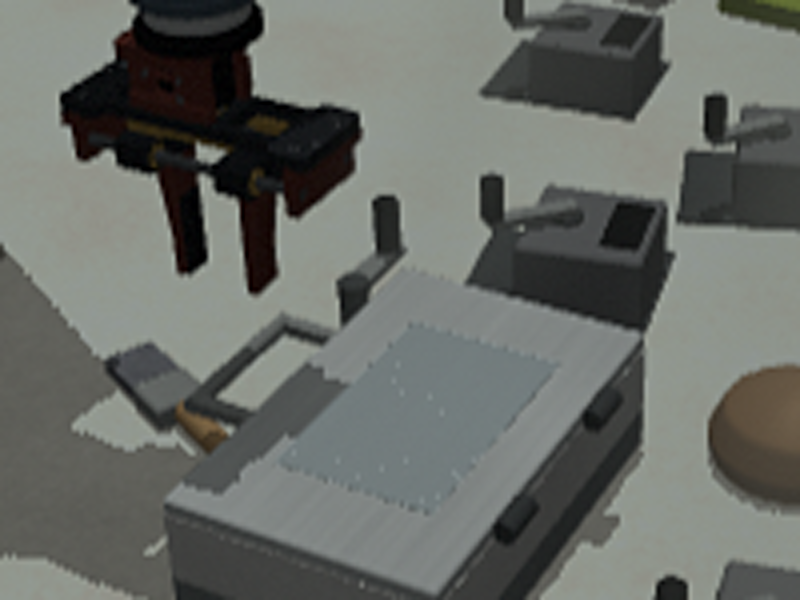

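The catch (crop ≈ (385,225)) now points left, clear of the lid, and the handle (crop 195–330, 320–400) lies below the open fingers. I go on to lift the lid.

```bash
cat >> h.py <<'E'
def handle(th,dz=0): return P(cw(93-228*np.cos(th),0),86+228*np.sin(th)+dz)
PARK=[-1.354,0.423,1.63,0,1.089,-0.019]
E
python3 - <<'E'
from h import *
print("stop",env.move_l(handle(0),rate=80,f_stop=15));set_gripper(5);st("grip")
for th in np.arange(.12,1.6,.12).tolist()+[1.61]:
    if env.move_l(handle(th),rate=70,f_stop=40): print("stop",th);break
st("up");set_gripper(50)
env.move_l(handle(th,90),rate=120)
env.move_joints(PARK);st("park")
bs,t=bones((280,130,560,360))
for b in bs: print(b[0],bone_w(b,17))
cv2.imwrite("pics/a2.png",cv2.resize(t[130:350,270:530],(780,600)))
E
```

```text
stop False
grip t=13.3 tcp [445.3   2.3 147.7] F [ 6.4  3.  -2.1] w 11.0 q6 -0.11
up t=20.6 tcp [679.4  24.1 375.4] F [ 1.7 -3.5  5. ] w 11.6 q6 -0.07
park t=25.3 tcp [ 146.7 -607.5  302.9] F [-0.3 -0.2 -0.3] w 50.0 q6 -0.02
((357.1314392089844, 307.8582763671875), (6.174439430236816, 26.779836654663086), 21.037511825561523) (array([410.75881189,   1.70154779]), np.float64(2.7880392432083085), np.float64(73.64947751587681), np.float64(16.979493450049358))
((479.0, 298.0), (12.0, 38.0), 90.0) (array([ 447.73802531, -336.3719879 ]), np.float64(1.600832180370966), np.float64(106.35446377716806), np.float64(33.301039257275114))
((474.5, 277.0), (12.0, 41.0), 90.0) (array([ 506.00054524, -325.76494949]), np.float64(1.6016901660404288), np.float64(115.67039171498085), np.float64(33.85019286789904))
((478.4619140625, 238.0330047607422), (47.664276123046875, 11.257034301757812), 4.085616588592529) (array([ 617.78508802, -340.75352055]), np.float64(1.5304807383216805), np.float64(135.97142674392575), np.float64(32.84154798468831))
((293.5, 185.5), (39.0, 27.0), 90.0) (array([755.59005339, 189.76177257]), np.float64(0.03269797025854615), np.float64(117.16916291496857), np.float64(78.28548630434267))
```

View pics/a2.png

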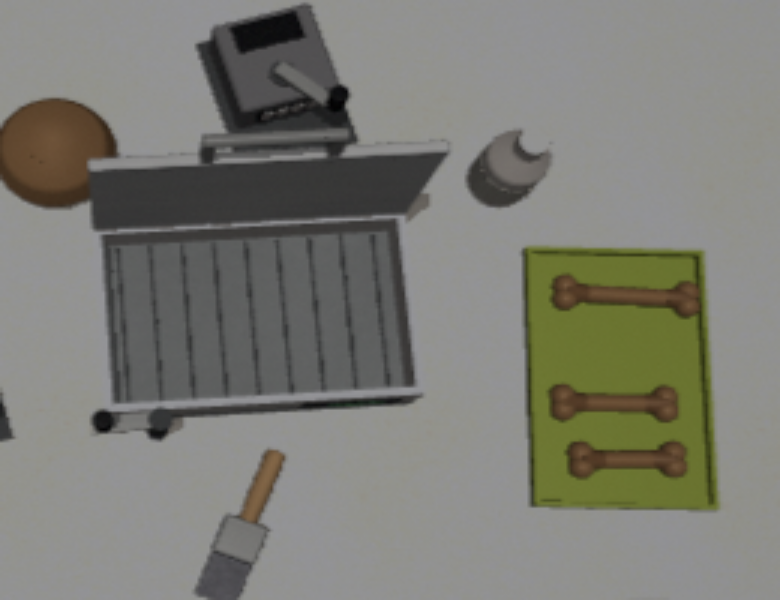

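The lid is upright, the chest is empty and the three bones have not moved. I pick them one at a time and look again before each.

```bash
cat >> h.py <<'E'
def pick_place(target_len,y):
    bs,_=bones((415,200,570,360)); L=[bone_w(b,17) for b in bs]
    print([(*l[0].round(),round(l[1],2),round(l[2])) for l in L])
    xy,a,ln,_=min(L,key=lambda l:abs(l[2]+4-target_len)); assert abs(ln+4-target_len)<9
    if a<.3: a+=np.pi
    set_gripper(44); env.reach(P(xy,110),q(a))
    print("touch",env.move_l(P(xy,28),rate=80,f_stop=12)); set_gripper(5); s=st("grip")
    if not 14<s["width"]<24: raise SystemExit("bad grip")
    env.move_l(P(xy,190),rate=150)
    t=cw(0,y); phi=YAW if a-YAW<2.6 else YAW+np.pi
    env.move_l(P(t,190),q(phi),rate=130); s=st("over")
    env.move_l(P(t,75),rate=120)
    print("down",env.move_l(P(t,52.5),rate=35,f_stop=6)); st(); set_gripper(44)
    env.move_l(P(t,200),rate=150); env.move_joints(PARK); st("park")
E
python3 - <<'E'
from h import *
pick_place(140,85)
bs,t=bones((300,205,560,300))
for b in bs: print([np.round(v,2) for v in bone_w(b,45)])
cv2.imwrite("pics/a3.png",cv2.resize(t[130:350,270:530],(780,600)))
E
```

```text
[(np.float64(448.0), np.float64(-336.0), np.float64(1.6), 106), (np.float64(506.0), np.float64(-326.0), np.float64(1.6), 116), (np.float64(618.0), np.float64(-341.0), np.float64(1.53), 136)]
touch False
grip t=29.4 tcp [ 617.9 -340.8   89.3] F [-0.4  0.4  1.4] w 17.2 q6 -0.48
over t=34.2 tcp [569.3  99.1 251. ] F [-0.2 -0.  -0.4] w 17.0 q6 1.63
down True
 t=35.9 tcp [568.9  99.3 114.1] F [-0.3  0.2  5.5] w 17.1 q6 1.63
park t=40.6 tcp [ 146.7 -607.3  302.7] F [-0.6  0.  -0.1] w 43.6 q6 -0.02
[array([ 451.81, -325.74]), np.float64(1.6), np.float64(101.45), np.float64(19.07)]
[array([ 502.17, -316.48]), np.float64(1.6), np.float64(113.33), np.float64(33.16)]
[array([567.57,  99.28]), np.float64(0.09), np.float64(136.19), np.float64(34.09)]
```

View pics/a3.png

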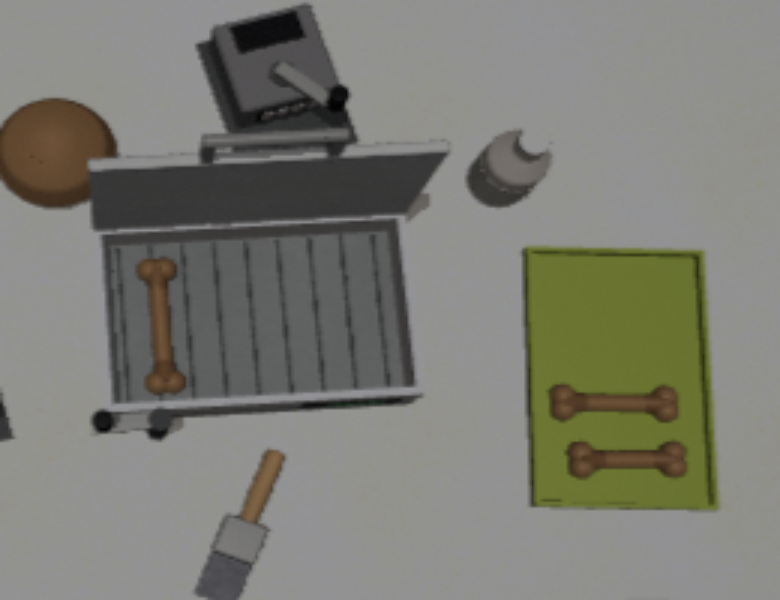

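Bone4 lies flat in the chest at (160,325) in the crop, parallel to the wall. The other two follow.

```bash
python3 - <<'E'
from h import *
pick_place(120,0)
pick_place(110,-85)
bs,t=bones((270,200,560,300))
for b in bs: print([np.round(v,2) for v in bone_w(b,42)])
cv2.imwrite("pics/a4.png",cv2.resize(t[130:350,270:530],(780,600)))
E
```

```text
[(np.float64(448.0), np.float64(-336.0), np.float64(1.6), 106), (np.float64(506.0), np.float64(-326.0), np.float64(1.6), 116)]
touch False
grip t=44.4 tcp [ 506.1 -325.8   89.2] F [0.3 0.7 1.8] w 17.7 q6 -0.62
over t=48.4 tcp [577.   14.4 251. ] F [-0.4  0.2 -1.3] w 17.5 q6 1.48
down True
 t=50.1 tcp [576.8  14.7 114.1] F [-0.7  0.9  5.3] w 17.3 q6 1.48
park t=54.6 tcp [ 146.8 -607.3  302.7] F [-0.2  1.   0.1] w 43.8 q6 -0.02
[(np.float64(448.0), np.float64(-336.0), np.float64(1.6), 106)]
touch False
grip t=58.1 tcp [ 447.8 -336.4   89.2] F [-0.6  0.7  2.7] w 17.3 q6 -0.70
over t=61.8 tcp [584.8 -70.2 250.9] F [-0.1 -0.2 -0.9] w 17.2 q6 1.34
down True
 t=63.5 tcp [584.7 -69.9 114.1] F [-0.9 -0.7  5.6] w 16.8 q6 1.34
park t=67.7 tcp [ 146.8 -607.3  302.6] F [-0.2 -1.2 -0.5] w 43.9 q6 -0.02
[array([558.79, -58.22]), np.float64(0.1), np.float64(103.18), np.float64(34.5)]
[array([576.34,  15.1 ]), np.float64(0.07), np.float64(117.72), np.float64(33.98)]
[array([568.13,  99.2 ]), np.float64(0.09), np.float64(136.5), np.float64(34.17)]
```

View pics/a4.png

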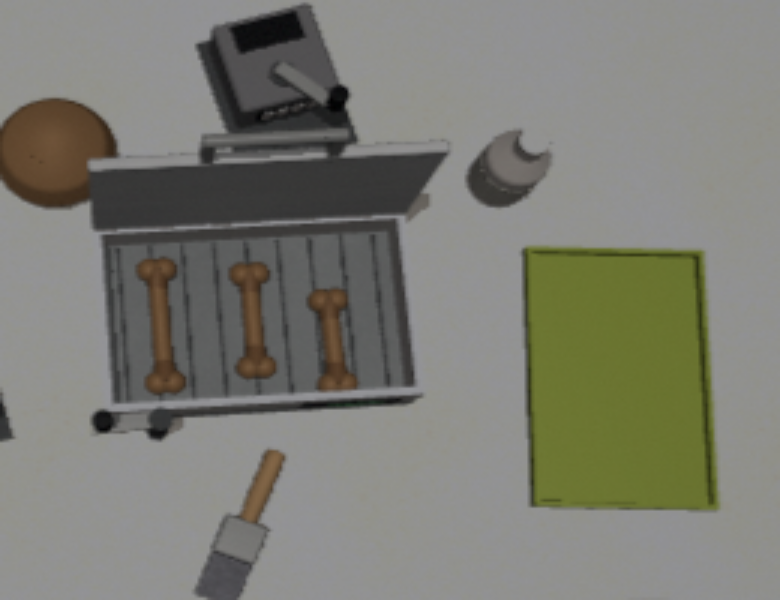

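All three bones lie in a single layer. Bone1, at (333,340) in the crop, was evidently knocked about 28 mm towards the front, but it is still flat and inside the bounds. Now I shut the lid and swing the catch back.

```bash
python3 - <<'E'
from h import *
set_gripper(50)
env.reach(handle(1.61,90),q(YAW+np.pi/2))
print(env.move_l(handle(1.61),rate=80,f_stop=12));set_gripper(5);st("grip")
for th in np.arange(1.5,.0,-.12).tolist():
    if env.move_l(handle(th),rate=70,f_stop=40): print("stop",th);break
print(env.move_l(handle(0,-2),rate=30,f_stop=20));st("down")
set_gripper(44);env.move_l(handle(0,110),rate=120)
set_gripper(60);env.reach(catch(1.6,210),q(YAW+1.6))
print(env.move_l(catch(1.6),rate=100,f_stop=10));set_gripper(23);st("caged")
for th in np.arange(1.4,-.01,-.2).tolist()+[-.03]:
    if env.move_l(catch(th),q(YAW+th),rate=30,f_stop=25): print("stop",th);break
st("back");set_gripper(60);env.move_l(catch(0,210),rate=150)
env.move_joints(PARK);st()
snap("a5.png","top",(205,185,425,350),(800,600))
E
```

```text
False
grip t=73.1 tcp [678.7  24.2 374.9] F [ 1.4 -0.4 -0. ] w 11.4 q6 -0.07
True
down t=80.5 tcp [445.3   2.2 152.2] F [ 0.5 -1.7 -1.6] w 11.1 q6 -0.12
False
caged t=85.0 tcp [458.  149.3 187.1] F [ 1.1  0.4 -0.6] w 23.3 q6 0.17
back t=89.1 tcp [513.5 102.8 187. ] F [ 0.2 -0.2 -0.1] w 22.8 q6 1.68
 t=93.4 tcp [ 146.8 -607.3  302.7] F [ 0.2 -0.3  0.2] w 59.8 q6 -0.02
```

View pics/a5.png

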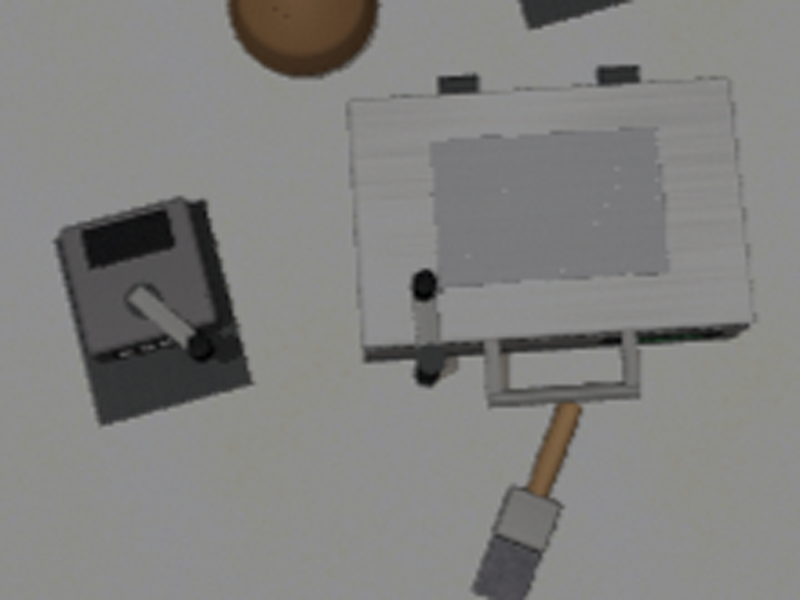

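The lid looks shut and the catch straight, but the lid's closing move stopped on force with the tool at z 152 instead of 147. Before I go on I compare this picture with the one from the start, taken with the arm in the same place.

```bash
python3 - <<'E'
from h import *
for n in("scene","top"):
    a=cv2.imread(f"pics/{n}0.png",0).astype(np.float32);b=viewer.camera(n);cv2.imwrite(f"pics/{n}1.png",b);b=cv2.cvtColor(b,cv2.COLOR_BGR2GRAY).astype(np.float32)
    B={"scene":{"handle":(240,236,288,262),"lid":(242,228,362,308),"lidfarR":(330,235,364,275),"catch":(280,218,314,246)},"top":{"handle":(335,283,384,298),"lid":(296,205,416,285),"catch":(315,255,332,295)}}[n]
    for k,(u0,v0,u1,v1) in B.items():
        A,D=a[v0:v1,u0:u1],b[v0:v1,u0:u1]
        M=np.eye(2,3,dtype=np.float32);cc,M=cv2.findTransformECC(A,D,M,cv2.MOTION_TRANSLATION,(3,100,1e-5))
        print(n,k,"shift",M[:,2].round(3),"cc %.4f"%cc,"absdiff %.2f max %.0f"%(np.abs(A-D).mean(),np.abs(A-D).max()))
z=lambda h:w2px("scene",[*cw(-135,0),h]);print("5mm =",z(91)-z(86))
E
```

```text
scene handle shift [-0.013  0.026] cc 0.9999 absdiff 0.84 max 15
scene lid shift [ 0.059 -0.028] cc 0.9996 absdiff 0.96 max 60
scene lidfarR shift [ 0.001 -0.006] cc 1.0000 absdiff 0.81 max 4
scene catch shift [ 0.241 -0.119] cc 0.9811 absdiff 2.68 max 60
top handle shift [ 0.    -0.006] cc 0.9999 absdiff 0.65 max 5
top lid shift [-0.241  0.   ] cc 0.9837 absdiff 0.80 max 53
top catch shift [-0.352  0.043] cc 0.9386 absdiff 3.14 max 53
5mm = [-0.17952516 -1.5537275 ]
```

The handle shift is under 0.1 mm, so the lid is fully shut, and the catch is back where it started. Next I check the lever's geometry in both cameras.

```bash
python3 - <<'E'
from h import *
np.set_printoptions(precision=1,suppress=True)
f=lambda u,v:(205+u*220/800,185+v*165/600)
e=lambda a,b,z:(lambda d:np.arctan2(d[0],-d[1]))((px2w("top",*f(*b),z)-px2w("top",*f(*a),z)))
print("yaws",e((102,424),(252,382),2),e((98,357),(213,325),58),e((62,235),(183,198),58))
k=px2w("top",*f(203,342),104);pv=px2w("top",*f(140,299),72);print("knob",k,"pivot",pv,w2px("scene",k),w2px("scene",[*pv[:2],72]))
for y in(.25,.28,.31):
    a=y+np.pi+.6;p=k[:2]-60*np.array([np.cos(a),np.sin(a)]);print(y,"pivot from knob",p,w2px("scene",[*p,72]))
snap("a6.png","scene",(305,190,385,250),(800,600))
E
```

```text
yaws 0.30473794468062493 0.30573418279568426 0.33721919992518246
knob [471.6 261.2 104. ] pivot [505.7 312.2  72. ] [321.9 204.8] [340.5 209.8]
0.25 pivot from knob [511.2 306.3] [341.1 211.1]
0.28 pivot from knob [509.8 307.5] [340.9 210.8]
0.31 pivot from knob [508.4 308.6] [340.7 210.5]
```

View pics/a6.png

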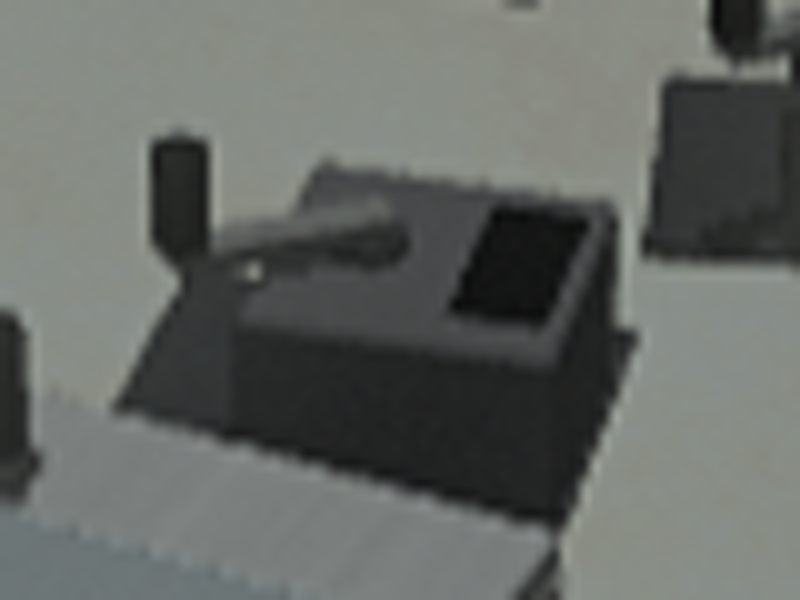

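The lever knob top at (180,142) in the crop agrees with the prediction within 1 px, so I work the lever.

```bash
python3 - <<'E'
from h import *
a0=.31+np.pi+.6;pv=np.array([509.3,309.4])
def lv(L,gz=93): a=a0-L;return P(pv+60*np.array([np.cos(a),np.sin(a)]),gz)
set_gripper(60);env.reach(lv(0,190),q(a0));st("above")
print("touch",env.move_l(lv(0),rate=80,f_stop=10));set_gripper(24);st("caged")
for L in [.2,.4,.6,.8,1.0,1.1,1.2,1.25,1.3]:
    if env.move_l(lv(L),q(a0-L),rate=30,f_stop=12): print("stop",L);break
env.hold(.4);s=st("end");d=s["tool_pos"][:2]-pv;print("lever about",(a0-np.arctan2(d[1],d[0]))%(2*np.pi))
cv2.imwrite("pics/l1.png",viewer.camera("scene"))
for b in np.arange(L-.2,-.05,-.2).tolist()+[0]: env.move_l(lv(b),q(a0-b),rate=40)
st("back");set_gripper(60);env.move_l(lv(0,190),rate=120)
env.move_joints(PARK);st()
n={}
for k in("scene","top"): cv2.imwrite(f"pics/{k}2.png",viewer.camera(k))
for k,(u0,v0,u1,v1) in {"top":(215,230,280,305),"scene":(315,195,370,245)}.items():
    a,b=[cv2.imread(f"pics/{k}{i}.png",0)[v0:v1,u0:u1].astype(float) for i in(1,2)];print(k,"lever diff",np.abs(a-b).mean(),np.abs(a-b).max())
a,b=[cv2.imread(f"pics/top{i}.png",0).astype(float) for i in(0,2)];D=np.abs(a-b)>25;print("changed px vs start",[(x[:4].tolist(),int(x[4])) for x in cv2.connectedComponentsWithStats(D.astype(np.uint8))[2][1:] if x[4]>6])
cv2.imwrite("pics/fin.png",np.hstack([cv2.resize(cv2.imread("pics/l1.png")[170:270,290:390],(400,400)),cv2.resize(cv2.imread("pics/scene2.png")[170:320,230:380],(400,400))]))
E
```

```text
above t=97.1 tcp [472.8 261.5 251. ] F [0.1 0.4 0.6] w 59.8 q6 -2.00
touch False
caged t=99.2 tcp [472.5 262.  154. ] F [-0.1  0.3  0.8] w 23.8 q6 -2.00
end t=103.5 tcp [453.8 332.1 154. ] F [-3.3 -3.6 -1.6] w 24.0 q6 -0.57
lever about 1.2988013670782164
back t=106.6 tcp [472.1 262.2 153.9] F [-0.2 -0.5  0.1] w 24.0 q6 -1.99
 t=111.5 tcp [ 146.7 -607.3  302.7] F [-0.1  0.3 -0.2] w 60.1 q6 -0.02
top lever diff 0.6992820512820512 6.0
scene lever diff 0.6930909090909091 5.0
changed px vs start [([453, 231, 49, 16], 333), ([318, 260, 2, 10], 13), ([453, 271, 43, 14], 312), ([458, 292, 41, 14], 316), ([580, 391, 4, 3], 9), ([632, 422, 8, 4], 17), ([623, 424, 8, 5], 22), ([610, 426, 12, 15], 105)]
```

View pics/fin.png

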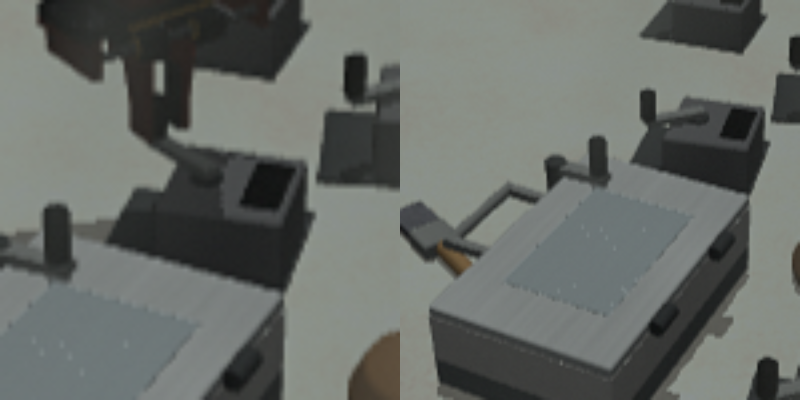

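The lever is back at rest and nothing else has changed. The push force of about 4.6 N fits the stop (4 N), but I check the lever angle in the picture from that moment.

```bash
python3 - <<'E'
from h import *
a0=.31+np.pi+.6;pv=np.array([509.3,309.4])
im=cv2.resize(cv2.imread("pics/l1.png")[185:235,310:377],(800,597),interpolation=cv2.INTER_CUBIC);s=800/67
im=cv2.convertScaleAbs(im,alpha=1.8)
for L,c in((1.0,(0,0,255)),(1.1,(0,255,255)),(1.2,(0,255,0)),(1.3,(255,0,0))):
    pts=[((w2px("scene",[*(pv+r*np.array([np.cos(a0-L),np.sin(a0-L)])),70])-[310,185]+.5)*s).astype(int).tolist() for r in(0,60)];cv2.line(im,pts[0],pts[1],c,1)
cv2.imwrite("pics/l2.png",im)
E
```

```text
(no output)
```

View pics/l2.png

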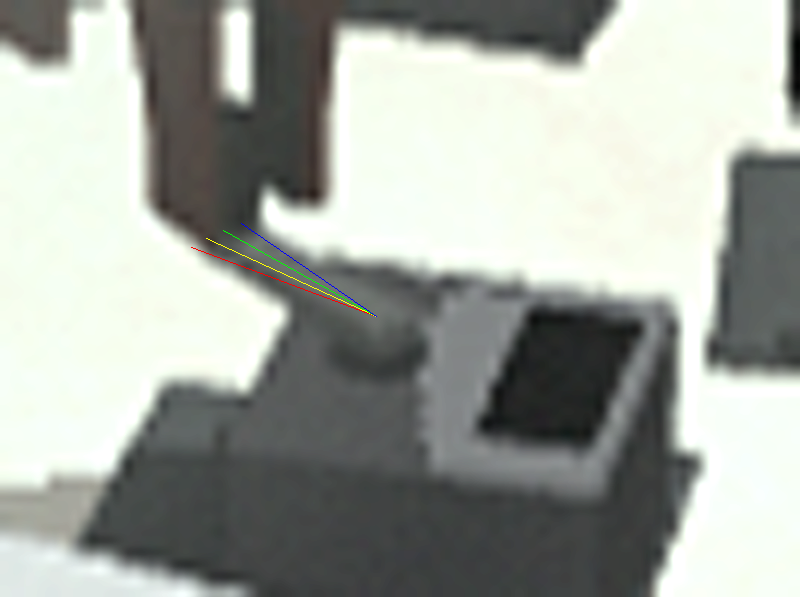

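The picture cannot separate 1.1 from 1.3, and 4.6 N is only just at the stop. The number wheels show no change either. I make one more stroke in small steps until the force rises clearly above the spring's 4 N, so that contact with the stop is certain.

```bash
python3 - <<'E'
from h import *
a0=.31+np.pi+.6;pv=np.array([509.3,309.4])
def lv(L,gz=93): a=a0-L;return P(pv+60*np.array([np.cos(a),np.sin(a)]),gz)
set_gripper(60);env.reach(lv(0,190),q(a0))
env.move_l(lv(0),rate=80,f_stop=10);set_gripper(24)
for L in [.2,.4,.6,.8,1.0,1.1,1.2,1.25,1.3,1.33,1.36,1.39,1.42]:
    x=env.move_l(lv(L),q(a0-L),rate=30,f_stop=12);env.hold(.1)
    a=a0-L;F=-env.read_state()["force"][:2]@np.array([np.sin(a),-np.cos(a)]);print(L,round(F,1),x)
    if F>9 or x: break
env.hold(.3)
for b in np.arange(L-.2,-.05,-.2).tolist()+[0]: env.move_l(lv(b),q(a0-b),rate=40)
set_gripper(60);env.move_l(lv(0,190),rate=120);env.move_joints(PARK);st()
for k in("scene","top"): cv2.imwrite(f"pics/{k}3.png",viewer.camera(k))
for k in("top","scene"):
    a,b=[cv2.imread(f"pics/{k}{i}.png",0).astype(float) for i in(1,3)];print(k,"diff whole",np.abs(a-b).max(),"px>25:",(np.abs(a-b)>25).sum())
E
```

```text
0.2 1.0 False
0.4 2.8 False
0.6 2.7 False
0.8 3.3 False
1.0 4.4 False
1.1 4.2 False
1.2 4.8 False
1.25 4.0 False
1.3 4.9 False
1.33 10.0 False
 t=130.7 tcp [ 146.7 -607.3  302.7] F [ 0.4 -0.7  0.5] w 59.8 q6 -0.02
top diff whole 26.0 px>25: 1
scene diff whole 42.0 px>25: 4
```

The force jumped to 10 N at 1.33 commanded, so the lever was against its stop. Afterwards the whole scene matches the pictures taken before the lever was worked, and the arm is parked clear. I hand the job in.

```bash
python3 -c "
from h import *
workorder.sign_off();st('done')"
```

```text
the job is handed in; nothing more can be done
the job is handed in; nothing more can be done
```

The job is done and handed in; the last reading before hand-in was 130.7 s of the 210 s. I swung the catch aside, opened the lid, and laid the three bones that were in the tray (110, 120 and 140 mm) on the chest floor in a single layer. I then shut the lid, swung the catch back, and worked the lever of the counter nearest the base.

**Last checks:**
- **Lid:** its handle matches the start picture to about 0.1 mm, so it is shut. The closing move had stopped on force 5–7 mm above its target, which is why I checked this.
- **Catch and lever:** the catch is straight over the lid, as at the start, and the lever sprang back to rest.
- **Brush, bottle and skull:** they have not moved, and the robot is parked clear.
- **Bones:** I last saw them just before the lid was shut.

**What disagreed or went less cleanly:**
- **Bone1:** the 110 mm bone was about 28 mm from where I set it down, evidently the knock you warned of. It was still flat and inside the limits, so I left it.
- **Lever worked twice:** the first stroke's 4.6 N was too close to the spring's own 4 N to prove it reached the stop. I made a second stroke, where the force jumped to 10 N, so that one clearly reached it. The batch may therefore be counted twice; the number wheels showed no visible change.

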